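# Hang the drive carrier on the dock's keyhole stud

### The job

Take the flat aluminium drive carrier that lies on the table and hang it on the sloping dock: pass the round part of its keyhole over the headed stud until the plate lies flat on the face, then slide it straight down the slope until the stud stands at the closed end of the slot and its head locks the plate. Let go and leave everything else where it is; the stud may be clamped anywhere along its short channel, so look or feel for it.

Things in the scene. Friction and masses are not known exactly. Their poses are not given: they have to be found in the camera images.
- carrier: The drive carrier, 0.3 to 0.45 kg: aluminium plate 164 (x) x 80 (y) x 4 mm with a black drive 99 x 70 mm on it (top 13.5 mm above the underside) and a 24 mm wide strap across y over the drive, its top 19 mm up, bearing the grip. Origin: middle of the plate's underside. +x runs to the keyhole end, z up out of the plate. It starts flat on the table, keyhole end away from the robot.
- carrier_grip (a point): Centre of the carrier's grip, a plain grey square post 24 x 24 mm with straight sides, rising from 19 to 65 mm above the plate's underside; the point is 44 mm above the underside, at x = -8 mm of the carrier. Same axes as the carrier.
- carrier_hole (a point): Centre of the keyhole's round part, on the plate's underside, 46 mm from the grip in +x and 44 mm below it; same axes. The round part is 26 mm wide (octagonal); from it a slot 13 mm wide with a 45 degree lead-in runs towards +x and ends 26.5 mm from the hole's centre: there the 9 mm neck stops, 22 mm from the hole's centre. The drive ends 17 mm short of the centre.
- dock_face: The dock's flat face, a fixed grey steel sheet sloping at 25 degrees to the table, facing the robot. Origin: on its surface, at the middle of the stud's channel, 90 mm above the table. +x up the slope (away from the robot), +y along the channel, +z straight out of the face. It reaches from x = -160 to +50 mm and y = -85 to +85 mm. A hung carrier has its +x up the slope; locked, its hole's centre is at x = -22 mm.
- channel_mid (a point): Point 12.5 mm out from dock_face's origin, same axes: the height of the stud's top. The steel stud stands square to the face at x = 0, clamped at any y from -15 to +15 mm in the dark 62 mm channel; its y is not measured, see or feel for it; it does not move. Neck 9 mm in diameter, 7 mm long; head 20 mm in diameter, 5.5 mm thick, top rim bevelled 2 mm.
- tweezers: steel tweezers lying flat, 120 x 14 x 10 mm, between the two work places; bystander; origin under its middle
- parts_box: closed clear plastic parts box 62 x 102 x 31 mm; bystander; origin under its middle
- hard_drive: loose matte black hard drive 102 x 147 x 26 mm; bystander; origin under its middle
- sleeve: orange drive sleeve 85 x 125 x 14 mm, hard enough to be treated as rigid; bystander; origin under its middle
- driver: screwdriver about 170 mm long, lying between the two work places, nearer the robot; bystander; origin under its middle
- screw_jar: glass jar with black cap, diameter 60 mm, 70 mm high; bystander; origin under its middle
- mug: white mug, diameter 80 mm, 90 mm high, handle at its +y; bystander; origin under its middle
Things that resemble listed ones, but are neither listed nor needed, are in the scene too. What is shaped like the carrier but green or yellow is not meant.

How it is judged:
By the outcome, as a careful person would: the job done as asked, in the order asked, and still so for the second after the job is handed in, with the robot touching nothing.
It also fails if it takes over 51 s, if anything falls off the work surface, if the arm or the gripper's body presses on something with over 40 N, if the wrist force passes 120 N, or if a joint passes its speed limit or range.

### The arm

A 6-joint arm with a two-finger parallel gripper is mounted at the origin on the work surface. World frame = base frame: x ahead of the robot, y to its left, z up, the work surface at z = 0. Lengths are in m, angles in degrees, forces in N, time in s.
With the tool pointing down it reaches from about 0.25 to 0.725 m from the base axis. Payload 9.7 kg.
Tool frame: the origin (TCP) lies where the fingers leave the gripper's body, on its centre line; the fingertips stand 73 mm ahead of it and the grasp point (between the pads) lies 54 mm ahead of it; z points along the fingers, y is the line along which they close (so a half turn about z gives the same grasp; the last joint's range is limited). The gripper opens to 85 mm and grips with 20 to 120 N. Pads are 22 mm wide; open, the fingers measure 114 mm over their backs; the gripper's body (76 mm by 85 mm) begins 54 mm behind the grasp point. The pads swing forward as they close: fully open they stand 13 mm farther back than shut.
Start: joints at [-73.339, 4.979, 10.078, 95.1, 0, 90], TCP at [0.158, -0.527, 0.304] pointing down, gripper open.
Joint ranges: [-179.16, 179.16], [-48.56, 103.87], [-65.8, 70.77], [-126.05, 130.52], [-82.76, 87.17], [-180, 180]. Speed limits (degrees/s): [127.2, 127.2, 147.25, 180, 180, 180].

### API

Orientations are given as [roll, pitch, yaw] about the fixed x, y, z axes, in that order (R = Rz(yaw) Ry(pitch) Rx(roll)).
In Python, from workcell import sensors, imaging, bot gives the robot as it stands.
- The arm moves only by the tool apply_moves, never from a script. Its argument "rows" is a list of rows, each a list of 3 entries, a list of its own where there are three numbers: the shift along the tool's x, y, z in units of 10 cm (1.0 is 10 cm), then the turn, a rotation vector about the tool's x, y, z in units of 30 degrees (1.0 is 30 degrees), then the opening, from 0 (shut) to 1 (fully open). A call has 1 to 20 rows; each row is the pose to reach, as a shift and turn from the pose commanded when the call began, along the tool's axes at that moment; what a row does not reach only later rows make up. A row lasts 1/10 s, in which the tool goes at most 50 mm and 8.59 degrees, less where a joint would pass 70% of its speed; a pose out of reach is approached as far as the arm can. A call with a number of a shift or a turn outside -1 to 1 is refused whole. A call with a gripper value outside its range is refused whole. The fingers move at their own pace and stop on an object; "force" is the grip in N (left out, the last holds). Time passes only in rows, so rows that repeat a pose let the fingers close. It gives the time, the measured TCP pose, the force, the opening and the grip force at its end, in the units of the state.
- sensors.get_obs(): the state, without advancing time (a new reading comes with each control period).
- imaging.camera(name): name is "scene" or "top" or "wrist"; returns (picture, depth): 384x512x3 uint8, red, green, blue; 384x512 float32, m along the optical axis (not along the pixel's ray), 0 where there is no reading.
- imaging.get_calibration(name): a dict with "intrinsics" (3x3 intrinsics, pixels), "dist_coeffs" ([k1, k2, p1, p2, k3] as OpenCV has them; the pictures are not rectified), "world_from_camera" (4x4, takes a point from camera to world coordinates). Camera axes: x right, y down, z forward; pixel columns grow to the right and rows downward; lengths in m; the calibration is good to about 2 mm. A picture is of the moment at which its call begins: read the wrist's pose just before it. get_calibration takes no time and is no camera call; for the wrist camera it gives the pose at the moment of the call.
- bot.job_done(): hands the job in; it is judged then, once.
The state is a dict: "time": time; "q": joint angles; "qd": joint speeds; "joint_efforts": joint torques, N m; "ee_pos": TCP position; "tcp_rot": TCP orientation; "wrist_force": force on the tool from outside, world axes, zero at the start; "torque": the same for the moment, N m; "opening": finger opening in m; "grasp_force": force on a finger pad.
Only numpy, scipy, OpenCV 4.12 (cv2) and the standard library are available. Lean on these libraries where they do the work, as an engineer would, in place of code of your own. Each camera call takes 0.05 s, during which the arm holds its last target. There are 200 camera calls.

## Working session

There is one attempt and no reset: what is moved stays moved. The work goes in short steps, Python scripts to look and compute and a tool call to move; the robot and the scene stay as the last step left them, time stands still between calls to the robot, and variables do not carry over. Pictures are saved under pics/ and viewed, at most 10 in all, crops included, and the job is handed in when it is done.

Besides the shell and the picture viewer there is one more tool, called after "Call:" as a command line: name --argument value ..., lists and objects as JSON in quotes. apply_moves: Moves the arm, as the interface text tells. Its arguments: {"type":"object","properties":{"rows":{"type":"array"},"force":{"type":"number"}},"required":["rows"]}

```bash
ls; mkdir -p pics
python3 - <<'E'
from workcell import sensors, imaging, bot
import cv2,numpy as np
for n in ["scene","top"]:
    p,d=imaging.camera(n); c=imaging.get_calibration(n)
    np.savez(f"{n}.npz",p=p,d=d,K=c["intrinsics"],D=c["dist_coeffs"],T=c["world_from_camera"])
    cv2.imwrite(f"pics/{n}.png",p[:,:,::-1]); print(n,np.round(c["world_from_camera"],3).tolist(),np.array(c["intrinsics"]).tolist(),c["dist_coeffs"])
print(sensors.get_obs())
E
```

```text
pics
scene [[0.458, 0.677, -0.576, 1.266], [0.889, -0.354, 0.291, -0.361], [-0.007, -0.645, -0.764, 1.032], [0.0, 0.0, 0.0, 1.0]] [[358.34652452047726, 0.0, 260.0072564192426], [0.0, 358.34652452047726, 189.41859854564186], [0.0, 0.0, 1.0]] [-0.03618174  0.          0.          0.          0.        ]
top [[0.037, -0.976, 0.216, 0.297], [-0.999, -0.036, 0.006, -0.012], [0.002, -0.216, -0.976, 1.32], [0.0, 0.0, 0.0, 1.0]] [[436.7687086890739, 0.0, 260.92663586053897], [0.0, 436.7687086890739, 196.32574380692918], [0.0, 0.0, 1.0]] [-9.53233439e-05  0.00000000e+00  0.00000000e+00  0.00000000e+00
  0.00000000e+00]
{'time': 0.1, 'q': array([-7.33378323e+01,  5.00795119e+00,  1.00393805e+01,  9.50966610e+01,
       -1.30059897e-03,  9.00000414e+01]), 'qd': array([-0.02603694, -0.02965519,  0.10958831,  0.04434291, -0.00457572,
        0.09098342]), 'joint_efforts': array([-1.62927990e-03, -5.21561480e+01,  4.65653837e+01,  1.61341229e-02,
       -6.37577705e-05, -4.32842421e-05]), 'ee_pos': array([ 0.15766739, -0.52681313,  0.30325733]), 'tcp_rot': array([-1.79934768e+02,  1.30064521e-03,  1.66621278e+01]), 'wrist_force': array([-1.41008061, -0.17150069, -0.08270237]), 'torque': array([-0.00323095, -0.04530589, -0.07990755]), 'grasp_force': 0.0, 'opening': 0.08568645463280213}
```

View pics/scene.png

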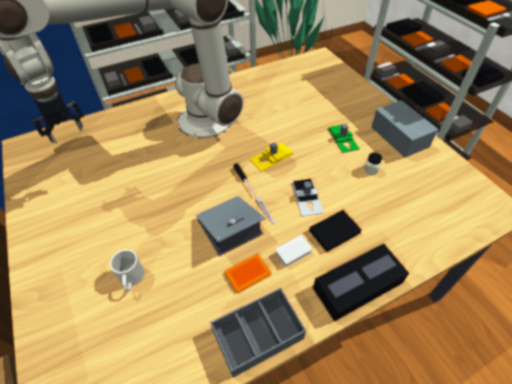

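View pics/top.png

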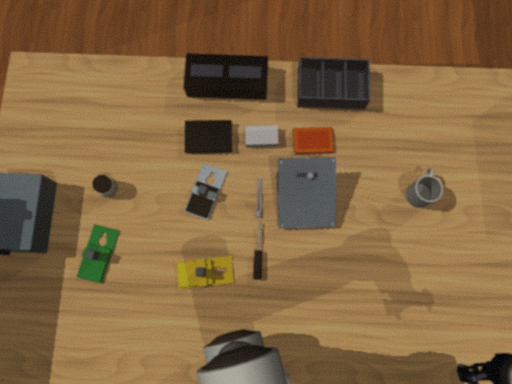

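The scene and top pictures show these candidates (top-view pixels):
- The aluminium/black carrier is at (207,192).
- The green look-alike is at (98,253) and the yellow one at (206,271), both ruled out by colour.
- The grey box at (22,212) is not the dock. The dock is at (307,192), with its stud near (311,175).

I choose the carrier at (207,192) and will check it in a close crop.

```bash
cat > h.py <<'E'
import numpy as np,cv2
from workcell import sensors, imaging, bot
from scipy.spatial.transform import Rotation as R
class V:
    def __init__(s,n,load=False):
        if load:
            z=np.load(n+".npz"); s.p,s.d,s.K,s.D,s.T=[z[k] for k in "pdKDT"]
        else:
            c=imaging.get_calibration(n); s.p,s.d=imaging.camera(n)
            s.K,s.D,s.T=[np.array(c[k]) for k in("intrinsics","dist_coeffs","world_from_camera")]
    def rays(s,uv):
        n=cv2.undistortPoints(np.array(uv,float).reshape(-1,1,2),s.K,s.D)[:,0]
        return np.c_[n,np.ones(len(n))]@s.T[:3,:3].T
    def onplane(s,uv,z):  # world z
        r=s.rays(uv); o=s.T[:3,3]; return o+r*((z-o[2])/r[:,2])[:,None]
    def onpl(s,uv,p0,n):
        r=s.rays(uv); o=s.T[:3,3]; return o+r*(((p0-o)@n)/(r@n))[:,None]
    def cloud(s):
        h,w=s.d.shape; u,v=np.meshgrid(np.arange(w),np.arange(h))
        return (s.T[:3,3]+s.rays(np.c_[u.ravel(),v.ravel()])*s.d.reshape(-1,1)).reshape(h,w,3)
    def proj(s,P):
        Q=(np.atleast_2d(P)-s.T[:3,3])@s.T[:3,:3]
        return cv2.projectPoints(Q,np.zeros(3),np.zeros(3),s.K,s.D)[0][:,0]
E
python3 - <<'E'
from h import *
t=V("top",True); C=t.cloud(); s=V("scene",True); S=s.cloud()
# carrier post: high points near carrier
reg=np.zeros(t.d.shape,bool); reg[160:225,180:232]=1
m=reg&(C[...,2]>.05); print("post top",m.sum(),np.median(C[m],0).round(4))
m2=reg&(C[...,2]>.0015); 
for lo,hi in((.002,.0075),(.009,.017),(.05,.09)):
    q=C[reg&(C[...,2]>lo)&(C[...,2]<hi)]; print(lo,len(q),q.mean(0).round(4) if len(q) else "")
hs=reg&((t.p.max(2)<75)|(cv2.cvtColor(t.p,cv2.COLOR_RGB2HSV)[...,1]<60))
hs=cv2.morphologyEx(hs.astype(np.uint8),cv2.MORPH_CLOSE,np.ones((3,3)))
c=max(cv2.findContours(hs,0,1)[0],key=cv2.contourArea)[:,0].astype(float)
w=t.onplane(c,.004)[:,:2]; r=cv2.minAreaRect((w*1000).astype(np.float32)); print("carrier rect mm",r)
# dock plane
reg=np.zeros(t.d.shape,bool); reg[155:232,272:342]=1
q=C[reg&(C[...,2]>.03)&(C[...,2]<.118)]; 
for _ in range(4):
    A=np.c_[q[:,:2],np.ones(len(q))]; k=np.linalg.lstsq(A,q[:,2],rcond=None)[0]; e=q[:,2]-A@k; q=q[abs(e)<.004]
n=np.array([-k[0],-k[1],1]);n/=np.linalg.norm(n); print("dock n",n.round(4),"slope",np.degrees(np.arccos(n[2])),"yaw",np.degrees(np.arctan2(-n[1],-n[0])),k,e.std(),len(q))
rect=cv2.minAreaRect((q[:,:2]*1000).astype(np.float32)); print(rect)
h=C[...,:2]@k[:2]+k[2]; st=reg&(C[...,2]-h>.006)&(C[...,2]-h<.05); print("stud depth",st.sum(),C[st].mean(0) if st.any() else "")
a=cv2.resize(t.p[155:230,175:240],None,fx=6,fy=6,interpolation=2); b=cv2.resize(t.p[155:230,270:340],None,fx=6,fy=6,interpolation=2)
cv2.imwrite("pics/crop.png",np.hstack([a,b])[:,:,::-1][:,:800])
E
```

```text
post top 85 [0.5858 0.1699 0.0643]
0.002 952 [0.6045 0.1612 0.004 ]
0.009 509 [0.5652 0.1785 0.0133]
0.05 78 [0.5871 0.1716 0.0632]
carrier rect mm ((597.7171630859375, 169.69012451171875), (82.98678588867188, 164.3436737060547), 71.86882019042969)
dock n [-0.4178 -0.0274  0.9081] slope 24.75377154138306 yaw 3.754920696589233 [ 0.46009632  0.03019599 -0.19889707] 0.0019904270429200294 3115
((591.9254150390625, -137.1289825439453), (184.18092346191406, 170.3059844970703), 3.8918867111206055)
stud depth 98 [ 0.60187089 -0.14326318  0.0832857 ]
```

View pics/crop.png

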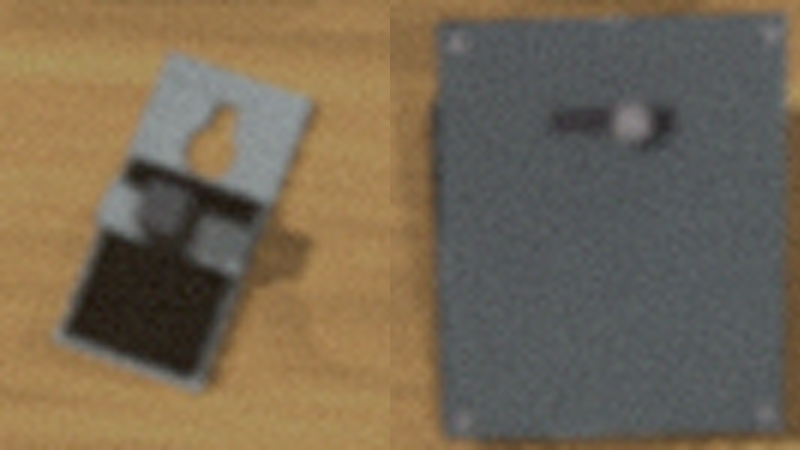

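The crop shows the aluminium carrier with its grey post at about (202,189) and its keyhole at about (210,179), pointing up and right. The dock's stud head is at about (310,175), right of the middle of its channel. The carrier choice is confirmed.

```bash
cat >> h.py <<'E'
def rel(T0p,T0r,Tp,Tr):  # shift (units 10cm) & rotvec (30deg) from pose0 to pose1
    A=R.from_euler('xyz',T0r,degrees=True); B=R.from_euler('xyz',Tr,degrees=True)
    return (A.inv().apply(np.array(Tp)-T0p)/.1).round(3), ((A.inv()*B).as_rotvec(degrees=True)/30).round(3)
def blob(img,mask,off=(0,0)):
    n,l,s,c=cv2.connectedComponentsWithStats(mask.astype(np.uint8)); i=1+np.argmax(s[1:,4]); return c[i]+off,s[i]
E
python3 - <<'E'
from h import *
t=V("top",True); s=V("scene",True)
# stud head: bright on dark face, top view
for v,(r0,r1,c0,c1) in((t,(168,184,300,320)),(s,(212,230,222,246))):
    g=v.p[r0:r1,c0:c1].max(2).astype(int); print(g.max(),np.median(g))
    c,st=blob(v.p,g>np.median(g)+35,(c0,r0)); print("px",c,st); print(v.onplane([c],.1013).round(4))
# post top rays
print("post", t.onplane([(202,189)],.065), t.onplane([(210.5,179.2)],.004))
k=np.array([0.46009632,0.03019599,-0.19889707])
p=t.onplane([(310.3,175.3)],.1013)[0]; f=p-0.0125*np.array([-.42,-.027,.908]); print("face z by plane at stud",f, f[:2]@k[:2]+k[2])
C=t.cloud(); 
# dock outline
hsv=cv2.cvtColor(t.p,cv2.COLOR_RGB2HSV); m=np.zeros(t.d.shape,np.uint8); m[150:235,270:345]=(hsv[150:235,270:345,1]<90)&(hsv[150:235,270:345,2]>60)
c=max(cv2.findContours(m,0,1)[0],key=cv2.contourArea)[:,0].astype(float)
n=np.array([-k[0],-k[1],1]);n/=np.linalg.norm(n); w=t.onpl(c,np.array([0,0,k[2]]),n)
ex=np.array([1,0,0.])-n*n[0]; 
ex=np.array([np.cos(np.radians(3.8))*np.cos(np.radians(25)),np.sin(np.radians(3.8))*np.cos(np.radians(25)),np.sin(np.radians(25))]);ey=np.cross(n,ex)
r=cv2.minAreaRect((np.c_[w@ex,w@ey]*1000).astype(np.float32));print(r); cc=np.array(r[0])/1000; print("centre",ex*cc[0]+ey*cc[1]+n*(n@[0,0,k[2]]))
E
```

```text
138 88.0
px [309.5        174.71428571] [ 8  5  4  4 14]
[[ 0.6345 -0.1424  0.1013]]
182 137.0
px [232.2 220.4] [9 8 3 2 5]
[[ 0.6383 -0.1439  0.1013]]
post [[0.58909503 0.17029797 0.065     ]] [[0.63558981 0.1548306  0.004     ]]
face z by plane at stud [ 0.6381337  -0.14442242  0.08995   ] 0.09034491964351232
((551.771728515625, -176.30703735351562), (212.92581176757812, 174.50221252441406), 0.4852568507194519)
centre [ 0.58610294 -0.13782459  0.06921621]
```

Call:
apply_moves --rows '[[[0.4, -0.2, -0.2], [0, 0, 0.25], 1], [[0.8, -0.5, -0.4], [0, 0, 0.5], 1], [[0.95, -0.9, -0.5], [0, 0, 0.58], 1], [[0.95, -0.9, -0.5], [0, 0, 0.58], 1]]'

```text
time: 0.5
ee_pos: [0.2237, -0.41, 0.3567]
tcp_rot: [179.9, -0.1, -0.7]
wrist_force: [0.3, -0.2, -0.2]
opening: 0.0853
grasp_force: 0.0
```

Call:
apply_moves --rows '[[[0.4, -0.4, 0], [0, 0, 0], 1], [[0.75, -0.75, 0], [0, 0, 0], 1], [[1, -1, 0], [0, 0, 0], 1]]'

```text
time: 0.8
ee_pos: [0.3251, -0.3136, 0.3535]
tcp_rot: [-180.0, 0.0, -0.8]
wrist_force: [0.2, -1.4, -0.2]
opening: 0.0851
grasp_force: 0.0
```

Call:
apply_moves --rows '[[[0.4, -0.4, 0], [0, 0, 0], 1], [[0.75, -0.75, 0], [0, 0, 0], 1], [[1, -1, 0], [0, 0, 0], 1], [[1, -1, 0], [0, 0, 0], 1]]'

```text
time: 1.2
ee_pos: [0.4281, -0.2134, 0.3527]
tcp_rot: [-179.9, 0.1, -0.4]
wrist_force: [-1.0, 0.8, 0.4]
opening: 0.0851
grasp_force: 0.0
```

Run:
```python
from h import *
c=imaging.get_calibration("wrist"); o=sensors.get_obs(); print(o["ee_pos"],o["tcp_rot"],o["time"]); print(c["world_from_camera"].round(3),c["intrinsics"][0],c["dist_coeffs"])
A=R.from_euler('xyz',o["tcp_rot"],degrees=True); W=c["world_from_camera"]; print("cam in tool",A.inv().apply(W[:3,3]-o["ee_pos"]).round(4),(A.as_matrix().T@W[:3,:3]).round(3).tolist())
w=V("wrist"); cv2.imwrite("pics/w1.png",w.p[:,:,::-1]); np.savez("w1.npz",p=w.p,d=w.d,K=w.K,D=w.D,T=w.T)
print(w.proj([[.636,-.143,.1013],[.589,.171,.065]]))
```

```text
[ 0.42813285 -0.21339175  0.35267656] [-1.79924935e+02  5.32434790e-02 -4.46244422e-01] 1.2
[[-0.008 -0.953 -0.303  0.506]
 [-1.     0.007  0.004 -0.214]
 [-0.002  0.303 -0.953  0.423]
 [ 0.     0.     0.     1.   ]] [294.13741753   0.         255.3025189 ] [-0.01903962  0.          0.          0.          0.        ]
cam in tool [ 0.0775  0.0002 -0.07  ] [[0.0, -0.953, -0.302], [1.0, 0.0, -0.0], [0.0, -0.302, 0.953]]
[[177.3644036  -50.14569889]
 [-89.89107387  24.11651714]]
```

View pics/w1.png

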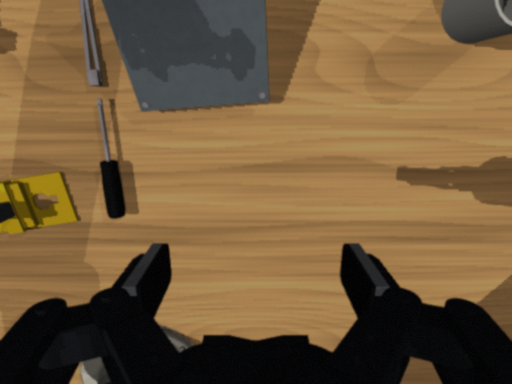

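The wrist view shows the dock's lower edge at (145..268, 105), the yellow decoy at (40,200) and the driver at (112,185). The stud is out of frame above, so I'll go further on over it.

Call:
apply_moves --rows '[[[0.4, -0.2, 0], [0, 0, 0], 1], [[0.8, -0.5, 0], [0, 0, 0], 1], [[1, -0.6, 0], [0, 0, 0], 1]]'

```text
time: 1.55
ee_pos: [0.5279, -0.1567, 0.3529]
tcp_rot: [-180.0, 0.0, -0.7]
wrist_force: [-0.4, -0.1, 0.9]
opening: 0.0853
grasp_force: 0.0
```

Call:
apply_moves --rows '[[[0.4, 0, 0], [0, 0, 0], 1], [[0.6, 0, 0], [0, 0, 0], 1], [[0.6, 0, 0], [0, 0, 0], 1], [[0.6, 0, 0], [0, 0, 0], 1]]'

```text
time: 1.95
ee_pos: [0.5859, -0.1593, 0.3531]
tcp_rot: [-180.0, 0.1, -0.8]
wrist_force: [0.0, 0.1, -0.0]
opening: 0.0852
grasp_force: 0.0
```

Run:
```python
from h import *
o=sensors.get_obs(); print(o["ee_pos"],o["tcp_rot"],o["time"])
w=V("wrist"); cv2.imwrite("pics/w2.png",w.p[:,:,::-1]); np.savez("w2.npz",p=w.p,d=w.d,K=w.K,D=w.D,T=w.T)
print(w.proj([[.636,-.143,.1013],[.589,.171,.065]]))
```

```text
[ 0.58585381 -0.15926667  0.35312433] [-1.79990852e+02  9.25131303e-02 -7.92275097e-01] 1.95
[[239.439604   123.37022978]
 [ -6.57507708 163.36895983]]
```

View pics/w2.png

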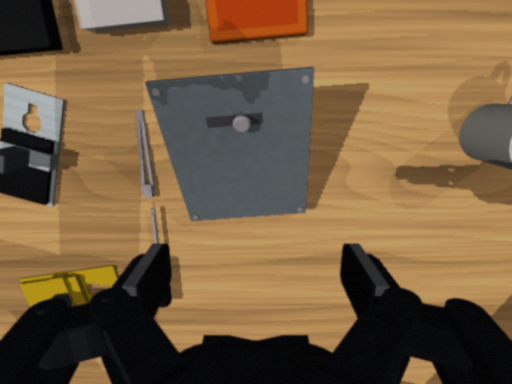

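The dock is seen whole, with the stud head at about (241,123) in the channel (208..262, 121). The carrier is at left. My predicted stud pixel was (239.4,123.4), so the two agree. Next I refine the stud and the plane.

Run:
```python
from h import *
w=V("w2",True); C=w.cloud()
g=cv2.cvtColor(w.p,cv2.COLOR_RGB2GRAY).astype(int); r=g[110:136,228:254]
c,st=blob(w.p,r>125,(228,110)); print(c,st,r.max(),w.onplane([c],.1013))
# plane
m=np.zeros(w.d.shape,bool); m[140:210,200:300]=1; q=C[m]
for _ in range(4):
    A=np.c_[q[:,:2],np.ones(len(q))]; k=np.linalg.lstsq(A,q[:,2],rcond=None)[0]; e=q[:,2]-A@k; q=q[abs(e)<.003]
n=np.array([-k[0],-k[1],1]);n/=np.linalg.norm(n); print("n",n,"slope",np.degrees(np.arccos(n[2])),"yaw",np.degrees(np.arctan2(-n[1],-n[0])),k,e.std())
# four corner screws/outline -> edges
hsv=cv2.cvtColor(w.p,cv2.COLOR_RGB2HSV); mk=np.zeros(w.d.shape,np.uint8); mk[60:228,140:325]=((hsv[...,1]<90)&(hsv[...,2]>30))[60:228,140:325]
mk=cv2.morphologyEx(mk,cv2.MORPH_OPEN,np.ones((5,5)))
c=max(cv2.findContours(mk,0,1)[0],key=cv2.contourArea)[:,0].astype(float); P=w.onpl(c,np.array([0,0,k[2]]),n)
ex=np.array([1,0,k[0]]);ex=ex-n*(ex@n);ex/=np.linalg.norm(ex);ey=np.cross(n,ex)
print(cv2.minAreaRect((np.c_[P@ex,P@ey]*1000).astype(np.float32)), ex)
# carrier, from wrist: keyhole & post in view
hs=np.zeros(w.d.shape,np.uint8); hs[75:215,0:75]=((hsv[...,1]<70)|(hsv[...,2]<60))[75:215,0:75]
c=max(cv2.findContours(hs,0,1)[0],key=cv2.contourArea)[:,0].astype(float)
right=[p for p in c if p[0]>52 and 100<p[1]<200]; 
P=w.onplane(right,.004); v=cv2.fitLine(P[:,:2].astype(np.float32),2,0,.01,.01).ravel(); print("carrier yaw from right edge",np.degrees(np.arctan2(v[1],v[0])),len(right))
```

```text
[238.85714286 119.67346939] [ 6  7 11  8 49] 145 [[ 0.63987915 -0.14249285  0.1013    ]]
n [-0.43388854 -0.02688889  0.90056523] slope 25.767536537323554 yaw 3.5461917518060933 [ 0.48179579  0.02985779 -0.21280062] 0.0006085724542095611
((560.2251586914062, -145.43011474609375), (213.57052612304688, 170.22491455078125), 3.46901798248291) [0.90089096 0.         0.43404547]
carrier yaw from right edge -17.746336 99
```

Call:
apply_moves --rows '[[[0, -0.4, 0], [0, 0, 0.2], 1], [[-0.02, -0.8, 0], [0, 0, 0.4], 1], [[-0.04, -1, 0], [0, 0, 0.57], 1], [[-0.04, -1, 0], [0, 0, 0.57], 1]]'

```text
time: 2.4
ee_pos: [0.5673, -0.1233, 0.355]
tcp_rot: [-177.7, 0.0, -13.0]
wrist_force: [-0.1, 0.5, -0.6]
opening: 0.0855
grasp_force: 0.0
```

Call:
apply_moves --rows '[[[0, 0, 0], [0, 0, 0], 1], [[0, 0, 0], [0, 0, 0], 1]]'

```text
time: 2.6
ee_pos: [0.5687, -0.1228, 0.3541]
tcp_rot: [-177.8, 0.1, -12.9]
wrist_force: [-0.0, -0.6, -0.3]
opening: 0.0851
grasp_force: 0.0
```

Run:
```python
from h import *
o=sensors.get_obs(); print(o)
```

```text
{'time': 2.6, 'q': array([-13.00324311,  11.09844833,  22.55574801, 101.51952292,
         2.23936317, 179.9404474 ]), 'qd': array([ 0.51209242,  0.639488  ,  0.23858198,  0.03325517,  0.2233505 ,
       -0.08602922]), 'joint_efforts': array([-4.16899910e-01, -5.82108021e+01,  4.53448570e+01,  5.35595336e-02,
        9.12610232e-02, -2.70739511e-03]), 'ee_pos': array([ 0.56872042, -0.12281556,  0.35413947]), 'tcp_rot': array([-1.77760573e+02,  5.98962392e-02, -1.29437360e+01]), 'wrist_force': array([-0.00137358, -0.64458976, -0.3286571 ]), 'torque': array([-0.05962546, -0.0274969 ,  0.01992745]), 'grasp_force': 0.0, 'opening': 0.08511286370393749}
```

Joint 6 hit its limit at 180, since yaw = q1 − q6 + 180. I'll grasp with the fingers closing along the carrier's x instead (tool yaw ≈ 72), which is mid-range at both places.

Run:
```python
from h import *
p=[[.5687,-.1228,.354],[.575,-.045,.34],[.582,.05,.31],[.589,.135,.30],[.589,.171,.24]]; r=[[-177.76,.06,-12.94],[180,0,16],[180,0,45],[180,0,72],[180,0,72.1]]
for i in range(4): print(rel(p[i],r[i],p[i+1],r[i+1]))
```

```text
(array([-0.113, -0.766,  0.17 ]), array([-0.074, -0.017, -0.965]))
(array([ 0.329, -0.894,  0.3  ]), array([-0.   ,  0.   , -0.967]))
(array([ 0.651, -0.552,  0.1  ]), array([-0. ,  0. , -0.9]))
(array([ 0.342, -0.111,  0.6  ]), array([-0.   ,  0.   , -0.003]))
```

Call:
apply_moves --rows '[[[-0.03, -0.2, 0], [-0.07, -0.01, -0.25], 1], [[-0.06, -0.4, 0.1], [-0.074, -0.017, -0.5], 1], [[-0.09, -0.6, 0.15], [-0.074, -0.017, -0.75], 1], [[-0.11, -0.77, 0.17], [-0.074, -0.017, -0.965], 1], [[-0.11, -0.77, 0.17], [-0.074, -0.017, -0.965], 1]]'

```text
time: 3.1
ee_pos: [0.5757, -0.0425, 0.3395]
tcp_rot: [-180.0, 0.1, 16.3]
wrist_force: [-0.3, 0.1, -0.3]
opening: 0.0855
grasp_force: 0.0
```

Call:
apply_moves --rows '[[[0.1, -0.25, 0.1], [0, 0, -0.25], 1], [[0.2, -0.5, 0.2], [0, 0, -0.5], 1], [[0.3, -0.7, 0.3], [0, 0, -0.75], 1], [[0.33, -0.89, 0.3], [0, 0, -0.965], 1], [[0.33, -0.89, 0.3], [0, 0, -0.965], 1]]'

```text
time: 3.6
ee_pos: [0.5826, 0.0517, 0.3096]
tcp_rot: [-179.9, 0.0, 45.1]
wrist_force: [-0.1, -0.1, -0.0]
opening: 0.0854
grasp_force: 0.0
```

Call:
apply_moves --rows '[[[0.2, -0.2, 0.1], [0, 0, -0.25], 1], [[0.4, -0.4, 0.1], [0, 0, -0.5], 1], [[0.6, -0.5, 0.1], [0, 0, -0.75], 1], [[0.65, -0.55, 0.1], [0, 0, -0.9], 1], [[0.65, -0.55, 0.1], [0, 0, -0.9], 1], [[0.65, -0.55, 0.1], [0, 0, -0.9], 1]]'

```text
time: 4.2
ee_pos: [0.5899, 0.1344, 0.3001]
tcp_rot: [-180.0, 0.0, 71.7]
wrist_force: [0.4, -0.2, -0.6]
opening: 0.0855
grasp_force: 0.0
```

Run:
```python
from h import *
o=sensors.get_obs(); print(o["ee_pos"],o["tcp_rot"],o["time"],o["q"].round(1))
w=V("wrist"); cv2.imwrite("pics/w3.png",w.p[:,:,::-1]); np.savez("w3.npz",p=w.p,d=w.d,K=w.K,D=w.D,T=w.T)
print(w.proj([[.589,.171,.065],[.634,.1565,.004]]))
C=w.cloud(); m=(C[...,2]>.058)&(C[...,2]<.072)&(abs(C[...,0]-.589)<.04)&(abs(C[...,1]-.171)<.04); print("post",m.sum(),C[m].mean(0)); 
P=C[m][:,:2]*1000
if len(P): print(cv2.minAreaRect(P.astype(np.float32)))
```

```text
[0.58988788 0.13438153 0.30010298] [-1.79980639e+02  8.68057929e-03  7.17030725e+01] 4.2 [ 12.8  12.7  18.4  95.7   0.  121.1]
[[243.28416313 140.17574605]
 [283.65532258 132.93480208]]
post 521 [0.59071885 0.17048443 0.0645389 ]
((590.4388427734375, 170.26077270507812), (22.771787643432617, 23.085609436035156), 71.75159454345703)
```

View pics/w3.png

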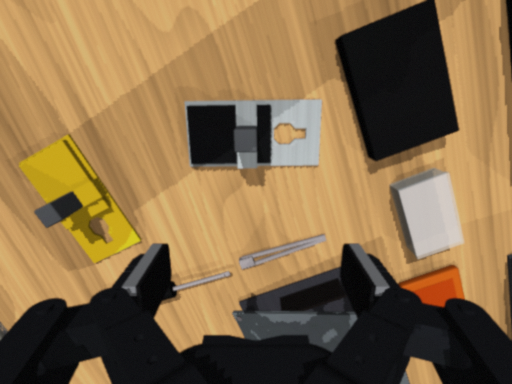

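The carrier lies square in the view, with its post at about (246,139) and keyhole at about (290,133). The post measures 22.8 × 23.1 mm at z = 0.0645, which fits, so I descend.

Call:
apply_moves --rows '[[[0.34, -0.1, 0.3], [0, 0, 0], 1], [[0.345, -0.107, 0.7], [0, 0, 0], 1], [[0.345, -0.107, 1], [0, 0, 0], 1]]'

```text
time: 4.55
ee_pos: [0.5898, 0.1711, 0.198]
tcp_rot: [-179.9, 0.0, 71.8]
wrist_force: [0.6, -0.7, -0.5]
opening: 0.0855
grasp_force: 0.0
```

Call:
apply_moves --rows '[[[0, 0, 0.3], [0, 0, 0], 1], [[0, 0, 0.6], [0, 0, 0], 1], [[0, 0, 0.8], [0, 0, 0], 1], [[0, 0, 0.93], [0, 0, 0], 1], [[0, 0, 1], [0, 0, 0], 1], [[0, 0, 1], [0, 0, 0], 1], [[0, 0, 1], [0, 0, 0], 1]]'

```text
time: 5.25
ee_pos: [0.5905, 0.1714, 0.1011]
tcp_rot: [180.0, -0.1, 72.0]
wrist_force: [-0.0, 1.1, 0.4]
opening: 0.0855
grasp_force: 0.0
```

Call:
apply_moves --rows '[[[-0.01, 0, 0.03], [0, 0, 0], 0.6], [[-0.01, 0, 0.03], [0, 0, 0], 0.4], [[-0.01, 0, 0.03], [0, 0, 0], 0.1], [[-0.01, 0, 0.03], [0, 0, 0], 0.1], [[-0.01, 0, 0.03], [0, 0, 0], 0.1], [[-0.01, 0, 0.03], [0, 0, 0], 0.1], [[-0.01, 0, 0.03], [0, 0, 0], 0.1], [[-0.01, 0, 0.03], [0, 0, 0], 0.1]]' --force 90

```text
time: 6.05
ee_pos: [0.59, 0.1706, 0.0974]
tcp_rot: [180.0, -0.0, 72.0]
wrist_force: [1.1, 0.0, 4.5]
opening: 0.0233
grasp_force: 88.9
```

Call:
apply_moves --rows '[[[0, 0, -0.2], [0, 0, 0], 0.1], [[0, 0, -0.6], [0, 0, 0], 0.1], [[0, 0, -1], [0, 0, 0], 0.1], [[0, 0, -1], [0, 0, 0], 0.1]]'

```text
time: 6.45
ee_pos: [0.5912, 0.1709, 0.2022]
tcp_rot: [179.7, -0.2, 72.0]
wrist_force: [0.6, 0.2, -2.7]
opening: 0.0228
grasp_force: 89.4
```

```bash
cat >> h.py <<'E'
PSI=3.6
def dock(psi=PSI,s=25.):
    return R.from_euler('ZY',[psi,-s],degrees=True).as_matrix()   # cols ex,ey,n
STUDTOP=np.array([.637,-.143,.1013])
def tool_for(hole_xyz_d,stud=STUDTOP,psi=PSI,dz=.0534,holeoff=(.046,0,-.044)):
    """TCP pose so the hole centre is at hole_xyz_d (dock axes from stud foot on face)"""
    D=dock(psi); foot=stud-D[:,2]*.0125
    grip=foot+D@(np.array(hole_xyz_d)-np.array(holeoff))
    tcp=grip+D[:,2]*dz
    Rt=D@np.array([[0,1,0],[1,0,0],[0,0,-1.]])   # tool x=ey, y=ex, z=-n
    return tcp,R.from_matrix(Rt).as_euler('xyz',degrees=True)
E
python3 - <<'E'
from h import *
o=sensors.get_obs(); print(o["ee_pos"],o["tcp_rot"],o["wrist_force"],o["torque"],o["grasp_force"])
w=V("wrist"); np.savez("w4.npz",p=w.p,d=w.d,K=w.K,D=w.D,T=w.T)
cv2.imwrite("pics/w4.png",w.p[:,:,::-1])
print(tool_for((0,0,.05)),tool_for((-.022,0,0)),dock())
# refine stud in w2 & top & scene with sub-pixel: head ellipse edges
for nme,(r0,r1,c0,c1) in {"w2":(106,140,224,258),"top":(166,186,300,322)}.items():
    v=V(nme,True); g=cv2.cvtColor(v.p,cv2.COLOR_RGB2GRAY)[r0:r1,c0:c1]
    big=cv2.resize(g,None,fx=4,fy=4,interpolation=cv2.INTER_CUBIC); cv2.imwrite(f"pics/s_{nme}.png",big)
    C=v.cloud()[r0:r1,c0:c1]; D=dock(); h=(C-(STUDTOP-D[:,2]*.0125))@D[:,2]
    m=(h>.007)&(h<.018); pts=np.argwhere(m); c=pts[:,::-1].mean(0)+(c0,r0) ; print(nme,"depth blob",m.sum(),c,v.onplane([c],.1013),"med h face",np.median(h))
E
```

```text
[0.59116608 0.17089589 0.20222123] [179.70563097  -0.22882541  71.99963534] [ 0.58894506  0.24821278 -2.67903852] [-0.01732563 -0.14957978  0.00601146] 89.3573784828186
(array([ 0.5384934 , -0.14919751,  0.20412048]), array([155. ,   0. ,  93.6])) (array([ 0.53968319, -0.14912265,  0.14950749]), array([155. ,   0. ,  93.6])) [[ 9.04519396e-01 -6.27905195e-02 -4.21784321e-01]
 [ 5.69075368e-02  9.98026728e-01 -2.65364202e-02]
 [ 4.22618262e-01 -1.73472348e-18  9.06307787e-01]]
w2 depth blob 259 [241.44787645 123.76447876] [[ 0.63555518 -0.14514063  0.1013    ]] med h face 0.0019026843040760662
top depth blob 46 [309.7826087  175.47826087] [[ 0.63229498 -0.14327337  0.1013    ]] med h face 0.002507885334724546
```

View pics/w4.png

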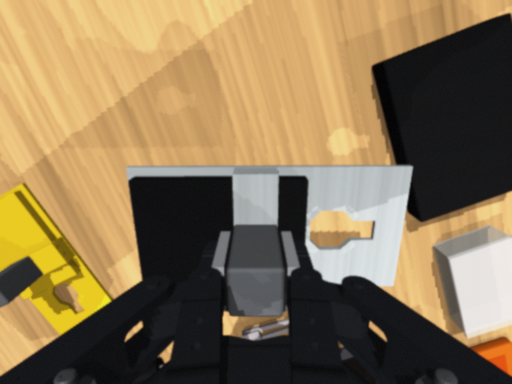

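The carrier is held. Its post is at (257,265), with the keyhole's round part at about (330,230) and the slot end at about (374,230), all clear. Next I check the hole position and the plate tilt in the tool frame, and work out the transfer.

```bash
sed -i 's/^STUDTOP=.*/STUDTOP=np.array([.6353,-.144,.1013])/' h.py
cat >> h.py <<'E'
CT=np.eye(4); CT[:3,:3]=[[0,-.953,-.3025],[1,0,0],[0,-.3025,.953]]; CT[:3,3]=[.0775,0,-.07]  # camera in tool
def toolview(v): v.T=CT.copy(); return v
E
python3 - <<'E'
from h import *
w=toolview(V("w4",True)); C=w.cloud(); 
m=np.zeros(w.d.shape,bool); m[172:205,312:400]=1; m[250:275,330:385]=1; q=C[m]; q=q[(abs(q[:,2]-.0934)<.012)]
A=np.c_[q[:,:2],np.ones(len(q))]; k=np.linalg.lstsq(A,q[:,2],rcond=None)[0]; print("plate z=ax+by+c",k,"deg",np.degrees(np.arctan(k[:2])),len(q), "z at hole",k@[0,.046,1])
hsv=cv2.cvtColor(w.p,cv2.COLOR_RGB2HSV); r=(hsv[205:255,300:385,1]>80)
c,st=blob(w.p,r,(300,205)); print(c,st)
n=np.array([-k[0],-k[1],1]);n/=np.linalg.norm(n)
x0,y0,ww,hh=st[:4]; x0+=300;y0+=205
print(w.onpl([(x0,y0+hh/2),(x0+ww,y0+hh/2),(x0+15,y0),(x0+15,y0+hh)],np.array([0,0,k[2]]),n).round(4))
# plate far edge & right edge
print(w.onpl([(411,166),(129,166)],np.array([0,0,k[2]]),n).round(4),"expect x .040, y .090/-.074")
p=[[.5912,.1709,.2022],[.58,.08,.265],[.565,-.02,.265],[.55,-.10,.24]]; rr=[[179.9,0,72.0],[172,0,79],[163,0,87],[155,0,93.6]]
a,b=tool_for((0,0,.05)); p.append(list(a)); rr.append(list(b)); print(a,b)
for i in range(4): print(rel(p[i],rr[i],p[i+1],rr[i+1]))
E
```

```text
plate z=ax+by+c [ 6.64871701e-04 -7.39788453e-05  9.34534579e-02] deg [ 0.03809434 -0.00423868] 4259 z at hole 0.09345005486835427
[336.67160335 228.35866066] [  10    6   63   35 1553]
[[ 0.001   0.0333  0.0935]
 [ 0.0009  0.0719  0.0934]
 [ 0.0124  0.0416  0.0935]
 [-0.0109  0.0433  0.0934]]
[[ 0.04    0.089   0.0935]
 [ 0.0399 -0.0721  0.0935]] expect x .040, y .090/-.074
[ 0.5367934  -0.15019751  0.20412048] [155.    0.   93.6]
(array([-0.899,  0.175, -0.628]), array([-0.263,  0.016, -0.233]))
(array([-1.01 ,  0.043,  0.006]), array([-0.3  ,  0.058, -0.261]))
(array([-0.807, -0.176,  0.208]), array([-0.266,  0.079, -0.206]))
(array([-0.493, -0.3  ,  0.256]), array([0., 0., 0.]))
```

Call:
apply_moves --rows '[[[-0.1, 0.02, -0.3], [-0.05, 0, -0.05], 0.1], [[-0.4, 0.08, -0.55], [-0.13, 0.01, -0.12], 0.1], [[-0.7, 0.15, -0.63], [-0.2, 0.015, -0.18], 0.1], [[-0.9, 0.175, -0.63], [-0.263, 0.016, -0.233], 0.1], [[-0.9, 0.175, -0.63], [-0.263, 0.016, -0.233], 0.1]]'

```text
time: 7.0
ee_pos: [0.5775, 0.0774, 0.2583]
tcp_rot: [172.2, 0.1, 78.9]
wrist_force: [0.1, -0.2, -4.7]
opening: 0.023
grasp_force: 89.4
```

Call:
apply_moves --rows '[[[-0.25, 0.01, 0], [-0.07, 0.01, -0.06], 0.1], [[-0.55, 0.02, 0], [-0.16, 0.03, -0.14], 0.1], [[-0.8, 0.03, 0], [-0.24, 0.045, -0.21], 0.1], [[-1, 0.043, 0.006], [-0.3, 0.058, -0.261], 0.1], [[-1, 0.043, 0.006], [-0.3, 0.058, -0.261], 0.1]]'

```text
time: 7.5
ee_pos: [0.5626, -0.021, 0.2576]
tcp_rot: [163.3, -0.0, 86.9]
wrist_force: [-0.0, 0.7, -4.3]
opening: 0.023
grasp_force: 89.7
```

Call:
apply_moves --rows '[[[-0.25, -0.05, 0.05], [-0.07, 0.02, -0.05], 0.1], [[-0.5, -0.1, 0.1], [-0.15, 0.045, -0.12], 0.1], [[-0.7, -0.15, 0.17], [-0.22, 0.065, -0.17], 0.1], [[-0.81, -0.176, 0.208], [-0.266, 0.079, -0.206], 0.1], [[-0.81, -0.176, 0.208], [-0.266, 0.079, -0.206], 0.1], [[-0.81, -0.176, 0.208], [-0.266, 0.079, -0.206], 0.1]]'

```text
time: 8.1
ee_pos: [0.5486, -0.0992, 0.2335]
tcp_rot: [155.3, -0.1, 93.6]
wrist_force: [-0.3, 0.1, -4.6]
opening: 0.0235
grasp_force: 89.8
```

```bash
cat >> h.py <<'E'
def go(hole,**kw):
    o=sensors.get_obs(); a,b=tool_for(hole,**kw); print("now",o["time"],o["ee_pos"].round(4),o["tcp_rot"].round(2),"F",o["wrist_force"].round(1),"grip",round(o["opening"],4)); print("to",a.round(4),rel(o["ee_pos"],o["tcp_rot"],a,b))
    D=dock(kw.get("psi",PSI)); st=kw.get("stud",STUDTOP); a0,_=tool_for((0,0,0),**kw); print("hole in dock now mm",((o["ee_pos"]-a0)@D*1000).round(2))
E
python3 -c "
from h import *
go((0,0,.05)); print(sensors.get_obs()['q'])"
```

```text
now 8.1 [ 0.5486 -0.0992  0.2335] [ 1.553e+02 -1.200e-01  9.358e+01] F [-0.3  0.1 -4.6] grip 0.0235
to [ 0.5368 -0.1502  0.2041] (array([-0.502, -0.259,  0.204]), array([-0.01 , -0.003, -0.002]))
hole in dock now mm [26.03 50.12 70.33]
[-12.87851035 -14.649436   -19.49815134  61.37559272   6.90663259
  75.0283702 ]
```

```bash
python3 -c "
from h import *
go((-.004,.007,.0285))"
```

```text
now 8.1 [ 0.5486 -0.0992  0.2335] [ 1.553e+02 -1.200e-01  9.358e+01] F [-0.3  0.1 -4.6] grip 0.0235
to [ 0.5418 -0.1429  0.1829] (array([-0.432, -0.298,  0.419]), array([-0.01 , -0.003, -0.002]))
hole in dock now mm [26.03 50.12 70.33]
```

Call:
apply_moves --rows '[[[-0.2, -0.15, 0], [0, 0, 0], 0.1], [[-0.43, -0.3, 0.1], [-0.01, 0, 0], 0.1], [[-0.43, -0.3, 0.3], [-0.01, 0, 0], 0.1], [[-0.43, -0.3, 0.4], [-0.01, 0, 0], 0.1], [[-0.43, -0.3, 0.42], [-0.01, 0, 0], 0.1], [[-0.43, -0.3, 0.42], [-0.01, 0, 0], 0.1]]'

```text
time: 8.7
ee_pos: [0.5424, -0.1424, 0.1841]
tcp_rot: [154.9, -0.1, 93.7]
wrist_force: [0.0, -0.9, -3.9]
opening: 0.0232
grasp_force: 89.7
```

```bash
python3 -c "
from h import *
go((0,0,.02))
w=V('wrist'); np.savez('w5.npz',p=w.p,d=w.d,K=w.K,D=w.D,T=w.T)
cv2.imwrite('pics/w5.png',cv2.resize(w.p[120:300,240:420],None,fx=3.3,fy=3.3,interpolation=2)[:,:,::-1])"
```

```text
now 8.7 [ 0.5424 -0.1424  0.1841] [ 1.5487e+02 -7.0000e-02  9.3690e+01] F [ 0.  -0.9 -3.9] grip 0.0232
to [ 0.5494 -0.1494  0.1769] (array([-0.074,  0.029,  0.093]), array([ 0.004, -0.003,  0.002]))
hole in dock now mm [-2.96  7.39 29.27]
```

View pics/w5.png

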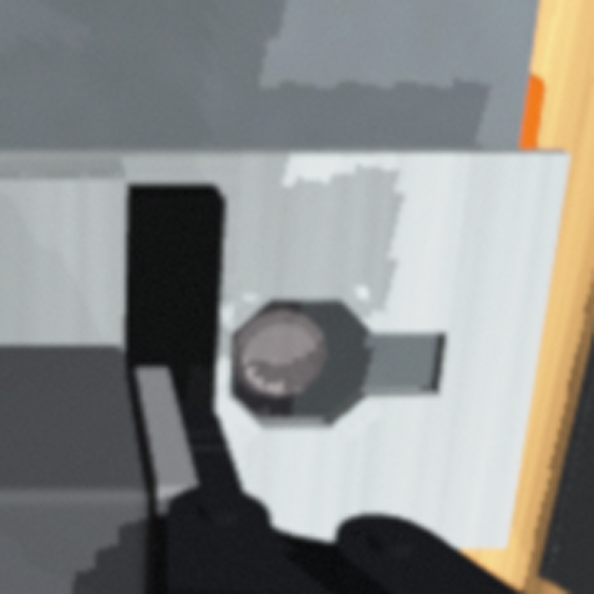

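The stud head shows through the hole: crop centre (284,350), which is image (326.1,226.1). The hole is centred at about (331.5,229.7). From these I compute the residual offset in the tool frame.

Run:
```python
from h import *
w=toolview(V("w5",True)); C=w.cloud()
z=C[222:231,322:331,2]; print("head top tool z",np.median(z), "plate z",np.median(C[180:200,340:355,2]))
h=w.onpl([(331.5,229.7)],np.array([0,0,.0934]),np.array([0,0,1.]))[0]
for zt in (np.median(z),.0974+.0168): print("stud tool",w.onpl([(326.1,226.1)],np.array([0,0,zt]),np.array([0,0,1.]))[0].round(4),"hole",h.round(4))
# face plane in tool frame from visible face region at top-left of picture
q=C[125:158,250:380].reshape(-1,3); q=q[(q[:,2]>.10)&(q[:,2]<.2)]
for _ in range(4):
    A=np.c_[q[:,:2],np.ones(len(q))]; k=np.linalg.lstsq(A,q[:,2],rcond=None)[0]; e=q[:,2]-A@k; q=q[abs(e)<.003]
print("face z=",k,np.degrees(np.arctan(k[:2])),len(q),"z at stud",k@[-.01,.05,1])
```

```text
head top tool z 0.11362720370650728 plate z 0.09348127946276757
stud tool [-0.0067  0.0483  0.1136] hole [0.0002 0.0465 0.0934]
stud tool [-0.0069  0.0485  0.1142] hole [0.0002 0.0465 0.0934]
face z= [-0.00560242  0.00070154  0.12631442] [-0.32099143  0.0401953 ] 4271 z at stud 0.12640551880514697
```

Call:
apply_moves --rows '[[[-0.04, 0.01, 0], [0, 0, 0], 0.1], [[-0.07, 0.021, 0], [0, 0, 0], 0.1], [[-0.07, 0.021, 0.05], [0, 0, 0], 0.1], [[-0.07, 0.021, 0.1], [0, 0, 0], 0.1], [[-0.07, 0.021, 0.13], [0, 0, 0], 0.1], [[-0.07, 0.021, 0.16], [0, 0, 0], 0.1], [[-0.07, 0.021, 0.18], [0, 0, 0], 0.1], [[-0.07, 0.021, 0.2], [0, 0, 0], 0.1], [[-0.07, 0.021, 0.2], [0, 0, 0], 0.1]]'

```text
time: 9.65
ee_pos: [0.5528, -0.1496, 0.1666]
tcp_rot: [154.8, -0.0, 93.6]
wrist_force: [0.4, 0.2, -4.6]
opening: 0.0229
grasp_force: 89.9
```

```bash
python3 -c "
from h import *
go((0,0,0)); o=sensors.get_obs(); print(dock().T@o['wrist_force'],o['torque'])"
```

```text
now 9.65 [ 0.5528 -0.1496  0.1666] [ 1.5484e+02 -5.0000e-02  9.3630e+01] F [ 0.4  0.2 -4.6] grip 0.0229
to [ 0.5579 -0.1489  0.1588] (array([0.004, 0.013, 0.092]), array([ 0.005, -0.002,  0.   ]))
hole in dock now mm [-1.32 -0.36  9.21]
[-1.6065844   0.13848577 -4.33486892] [0.01354602 0.7633346  0.03173257]
```

Call:
apply_moves --rows '[[[0, 0, 0.03], [0, 0, 0], 0.1], [[0, 0, 0.05], [0, 0, 0], 0.1], [[0, 0, 0.07], [0, 0, 0], 0.1], [[0, 0, 0.08], [0, 0, 0], 0.1], [[0, 0, 0.085], [0, 0, 0], 0.1], [[0, 0, 0.09], [0, 0, 0], 0.1], [[0, 0, 0.09], [0, 0, 0], 0.1]]'

```text
time: 10.35
ee_pos: [0.5566, -0.1494, 0.1589]
tcp_rot: [154.8, -0.0, 93.6]
wrist_force: [-3.2, -0.0, -0.7]
opening: 0.023
grasp_force: 90.4
```

```bash
python3 -c "
from h import *
go((0,0,0)); o=sensors.get_obs(); print(dock().T@o['wrist_force'],o['torque'])"
```

```text
now 10.35 [ 0.5566 -0.1494  0.1589] [ 1.5483e+02 -4.0000e-02  9.3620e+01] F [-3.2 -0.  -0.7] grip 0.023
to [ 0.5579 -0.1489  0.1588] (array([0.004, 0.012, 0.007]), array([ 0.006, -0.002,  0.   ]))
hole in dock now mm [-1.16 -0.43  0.7 ]
[-3.19291988  0.17701577  0.67223245] [0.08874538 1.27021384 0.06212724]
```

Call:
apply_moves --rows '[[[0, 0, 0.006], [0, 0, 0], 0.1], [[0, -0.03, 0.006], [0, 0, 0], 0.1], [[0, -0.06, 0.006], [0, 0, 0], 0.1], [[0, -0.09, 0.006], [0, 0, 0], 0.1], [[0, -0.12, 0.006], [0, 0, 0], 0.1], [[0, -0.14, 0.006], [0, 0, 0], 0.1], [[0, -0.16, 0.006], [0, 0, 0], 0.1], [[0, -0.16, 0.006], [0, 0, 0], 0.1]]'

```text
time: 11.15
ee_pos: [0.543, -0.1506, 0.1528]
tcp_rot: [154.7, 0.0, 93.6]
wrist_force: [-0.3, -0.8, 5.6]
opening: 0.0231
grasp_force: 91.3
```

```bash
python3 -c "
from h import *
go((-.022,0,0)); o=sensors.get_obs(); print(dock().T@o['wrist_force'],o['torque'])"
```

```text
now 11.15 [ 0.543  -0.1506  0.1528] [1.5467e+02 2.0000e-02 9.3620e+01] F [-0.3 -0.8  5.6] grip 0.0231
to [ 0.538  -0.1501  0.1495] (array([ 0.007, -0.059,  0.008]), array([0.011, 0.   , 0.001]))
hole in dock now mm [-16.12  -0.74   0.84]
[ 2.03804826 -0.74877687  5.28171205] [0.08020197 0.42498389 0.02992625]
```

Call:
apply_moves --rows '[[[0, -0.02, 0], [0, 0, 0], 0.1], [[0, -0.035, 0], [0, 0, 0], 0.1], [[0, -0.045, 0], [0, 0, 0], 0.1], [[0, -0.055, 0], [0, 0, 0], 0.1], [[0, -0.055, 0], [0, 0, 0], 0.1]]'

```text
time: 11.65
ee_pos: [0.5382, -0.1509, 0.1505]
tcp_rot: [154.7, 0.0, 93.6]
wrist_force: [-0.0, -0.3, 5.7]
opening: 0.023
grasp_force: 91.3
```

```bash
python3 -c "
from h import *
go((-.022,0,0)); o=sensors.get_obs(); print(dock().T@o['wrist_force'],o['torque'])"
```

```text
now 11.65 [ 0.5382 -0.1509  0.1505] [1.5465e+02 2.0000e-02 9.3620e+01] F [-0.  -0.3  5.7] grip 0.023
to [ 0.538  -0.1501  0.1495] (array([ 0.008, -0.006,  0.009]), array([0.012, 0.   , 0.001]))
hole in dock now mm [-21.43  -0.76   0.86]
[ 2.37060359 -0.28182338  5.13471419] [0.06110713 0.31489937 0.03351784]
```

Not yet at the stop, so I feel for it in small steps.

Call:
apply_moves --rows '[[[0, -0.008, 0], [0, 0, 0], 0.1], [[0, -0.016, 0], [0, 0, 0], 0.1], [[0, -0.016, 0], [0, 0, 0], 0.1]]'

```text
time: 11.95
ee_pos: [0.5368, -0.151, 0.1499]
tcp_rot: [154.6, 0.0, 93.6]
wrist_force: [0.7, -0.1, 5.7]
opening: 0.0233
grasp_force: 91.2
```

```bash
python3 -c "
from h import *
go((-.022,0,0)); o=sensors.get_obs(); print(dock().T@o['wrist_force'],o['torque'])"
```

```text
now 11.95 [ 0.5368 -0.151   0.1499] [1.5464e+02 2.0000e-02 9.3630e+01] F [ 0.7 -0.1  5.7] grip 0.0233
to [ 0.538  -0.1501  0.1495] (array([0.008, 0.009, 0.009]), array([0.012, 0.   , 0.001]))
hole in dock now mm [-22.94  -0.78   0.88]
[ 3.00831568 -0.0931126   4.85721576] [ 0.0522424   0.2418799  -0.02697177]
```

Call:
apply_moves --rows '[[[0, -0.007, 0], [0, 0, 0], 0.1], [[0, -0.014, 0], [0, 0, 0], 0.1], [[0, -0.014, 0], [0, 0, 0], 0.1]]'

```text
time: 12.25
ee_pos: [0.5358, -0.151, 0.1495]
tcp_rot: [154.6, 0.0, 93.6]
wrist_force: [3.0, -0.3, 5.5]
opening: 0.0233
grasp_force: 91.0
```

```bash
python3 -c "
from h import *
go((-.022,0,0)); o=sensors.get_obs(); print(dock().T@o['wrist_force'],o['torque'])
w=V('wrist'); np.savez('w6.npz',p=w.p,d=w.d,K=w.K,D=w.D,T=w.T)
cv2.imwrite('pics/w6.png',cv2.resize(w.p[120:300,240:420],None,fx=3.3,fy=3.3,interpolation=2)[:,:,::-1])"
```

```text
now 12.25 [ 0.5358 -0.151   0.1495] [1.5461e+02 2.0000e-02 9.3640e+01] F [ 3.  -0.3  5.5] grip 0.0233
to [ 0.538  -0.1501  0.1495] (array([0.008, 0.02 , 0.009]), array([0.013, 0.   , 0.002]))
hole in dock now mm [-24.04  -0.76   0.91]
[ 5.03717754 -0.47018455  3.67676995] [ 0.14719005 -0.03621865 -0.06722245]
```

View pics/w6.png

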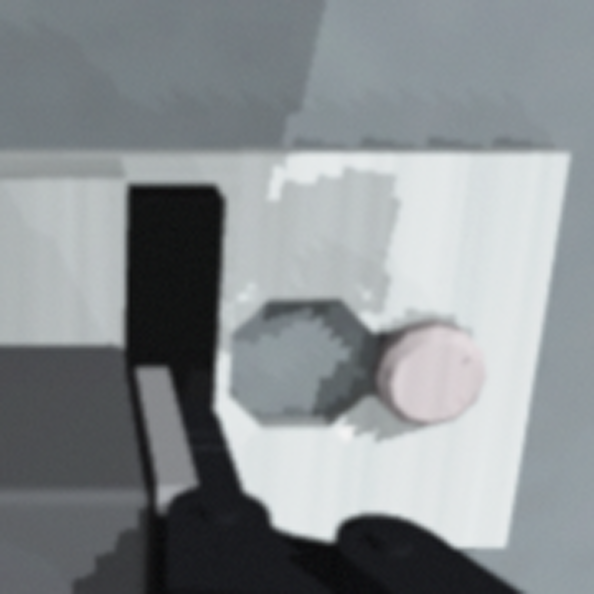

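The head, at crop (435,372), stands over the slot's closed end and the along-slope force is starting to rise. I push a bit more to seat it.

Call:
apply_moves --rows '[[[0, -0.007, 0], [0, 0, 0], 0.1], [[0, -0.014, 0], [0, 0, 0], 0.1], [[0, -0.014, 0], [0, 0, 0], 0.1]]'

```text
time: 12.6
ee_pos: [0.5353, -0.1511, 0.1494]
tcp_rot: [154.5, 0.0, 93.7]
wrist_force: [8.1, 1.2, 4.5]
opening: 0.0228
grasp_force: 90.4
```

```bash
python3 -c "
from h import *
go((-.022,0,0)); o=sensors.get_obs(); print(dock().T@o['wrist_force'],o['torque'])
w=toolview(V('w6',True)); print(w.onpl([(371.8,232.7)],np.array([0,0,.0857]),np.array([0,0,1.])), 'expect y .068')"
```

```text
now 12.6 [ 0.5353 -0.1511  0.1494] [1.5449e+02 4.0000e-02 9.3670e+01] F [8.1 1.2 4.5] grip 0.0228
to [ 0.538  -0.1501  0.1495] (array([0.008, 0.025, 0.011]), array([0.017, 0.   , 0.003]))
hole in dock now mm [-24.51  -0.79   1.1 ]
[9.26029613 0.72209982 0.62776084] [ 0.22556646 -1.00164053  0.01885889]
[[0.00187593 0.06808103 0.0857    ]] expect y .068
```

Seated at the closed end: the stud is 22 mm from the hole's centre and the force is rising. I relax the push, open, and withdraw along the normal.

Call:
apply_moves --rows '[[[0, 0.007, -0.003], [0, 0, 0], 0.1], [[0, 0.007, -0.003], [0, 0, 0], 0.4], [[0, 0.007, -0.003], [0, 0, 0], 0.7], [[0, 0.007, -0.003], [0, 0, 0], 0.9], [[0, 0.007, -0.003], [0, 0, 0], 0.9], [[0, 0.007, -0.003], [0, 0, 0], 0.9], [[0, 0.007, -0.003], [0, 0, 0], 0.9]]'

```text
time: 13.3
ee_pos: [0.534, -0.1508, 0.1477]
tcp_rot: [154.8, -0.0, 93.6]
wrist_force: [-0.3, -0.5, 0.5]
opening: 0.0767
grasp_force: 0.0
```

Call:
apply_moves --rows '[[[0, 0, -0.1], [0, 0, 0], 0.9], [[0, 0, -0.3], [0, 0, 0], 0.9], [[0, 0, -0.6], [0, 0, 0], 0.9], [[0, 0, -0.9], [0, 0, 0], 0.9], [[0, 0, -1], [0, 0, 0], 0.9], [[0, 0, -1], [0, 0, 0], 0.9]]'

```text
time: 13.9
ee_pos: [0.4918, -0.1539, 0.2403]
tcp_rot: [154.6, 0.0, 93.6]
wrist_force: [0.4, -0.1, -0.3]
opening: 0.0767
grasp_force: 0.0
```

Run:
```python
from h import *
o=sensors.get_obs(); print(o["ee_pos"],o["wrist_force"],o["opening"],o["time"])
w=V("wrist"); cv2.imwrite("pics/w7.png",w.p[:,:,::-1]); np.savez("w7.npz",p=w.p,d=w.d,K=w.K,D=w.D,T=w.T)
```

```text
[ 0.49179025 -0.15387033  0.24032035] [ 0.43059863 -0.09738536 -0.27987841] 0.07674547982815662 13.9
```

View pics/w7.png

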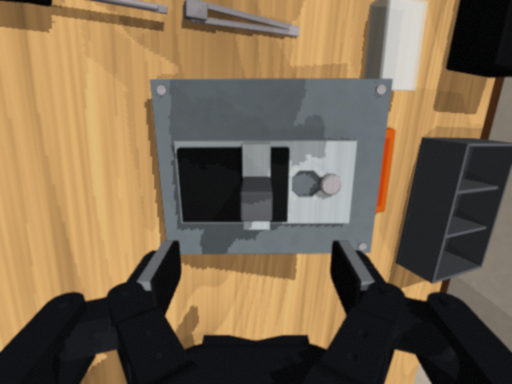

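The carrier hangs on the dock, with the hole at about (305,183) and the stud head at about (331,184) over the slot end. I check the distance and flatness by numbers before handing in.

Run:
```python
from h import *
w=toolview(V("w7",True)); C=w.cloud()
def pl(q):
    for _ in range(3):
        A=np.c_[q[:,:2],np.ones(len(q))]; k=np.linalg.lstsq(A,q[:,2],rcond=None)[0]; q=q[abs(q[:,2]-A@k)<.002]
    return k
f=pl(C[90:132,180:370].reshape(-1,3)); p=pl(np.r_[C[148:165,300:350].reshape(-1,3),C[204:216,295:345].reshape(-1,3)])
print("face",f,"plate",p,"gap at hole mm",1000*(f-p)@[0,.05,1],"tilt diff deg",np.degrees((f-p)[:2]))
n=np.array([-f[0],-f[1],1]); n/=np.linalg.norm(n); z0=np.array([0,0,f[2]])
g=cv2.cvtColor(w.p,cv2.COLOR_RGB2GRAY).astype(int); hz=(C-z0)@n
st=np.argwhere((hz[165:205,315:350]<-.009)&(hz[165:205,315:350]>-.02)); cs=st[:,::-1].mean(0)+(315,165)
hc=(np.array([292,183.]))  # hole left edge -> 13 mm before centre
S=w.onpl([cs],z0-n*.0125,n)[0]; H=w.onpl([hc],z0-n*.004,n)[0]
E=w.onpl([(355.5,183.)],z0-n*.004,n)[0]
print("stud px",cs,len(st),"stud-hole centre mm",1000*(S[1]-H[1])-13,"stud to plate end mm",1000*(E[1]-S[1]),"expect 22 / 22")
```

```text
face [-0.02756758  0.00807083  0.1999117 ] plate [-0.05035868  0.13784587  0.18462528] gap at hole mm 8.79766848849123 tilt diff deg [ 1.30583424 -7.43556223]
stud px [330.71311475 184.24043716] 366 stud-hole centre mm 21.451194593230035 stud to plate end mm 25.773579422324026 expect 22 / 22
```

Run:
```python
from h import *
w=V("wrist"); w=toolview(w); C=w.cloud(); f=np.array([-.02756758,.00807083,.1999117])
h=1000*((C[...,:2]@f[:2]+f[2])-C[...,2])
for v,u in((150,310),(150,345),(212,300),(212,340),(160,295),(184,345),(183,350),(150,185),(160,210),(212,210),(160,257),(100,250),(240,250),(235,360),(180,370),(130,300),(130,200)): print((u,v),np.median(h[v-2:v+3,u-2:u+3]).round(1))
```

```text
(310, 150) 7.2
(345, 150) 8.3
(300, 212) 9.1
(340, 212) 9.7
(295, 160) 7.2
(345, 184) 9.3
(350, 183) 8.8
(185, 150) 15.1
(210, 160) 15.7
(210, 212) 17.1
(257, 160) 21.6
(250, 100) 0.8
(250, 240) 4.3
(360, 235) 4.4
(370, 180) 3.1
(300, 130) 2.1
(200, 130) 1.0
```

The plate reads about 5 mm above the face, the drive 13.5 mm and the strap 19 mm. So it lies flat, and the stud is about 22 mm from the hole's centre. The arm is clear, so I hand it in.

```bash
python3 -c "
from workcell import bot
print(bot.job_done())"
```

```text
the job is handed in; nothing more can be done
None
```

The carrier hangs flat on the dock with the stud at the closed end of its slot; I let go and backed the arm off, touched nothing else that I know of, and handed the job in at about 14 s, with no verdict reported back.

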